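# Feel the heater's wells for leftover spacer plugs, then seat the vial in the clear one

### The job

The tall capped vial has to be warmed in the dry-block heater, but the last class left spacer plugs down in some of its three wells, too deep to see, and on a plug the vial would stand proud. Feel down the wells with the blunt rod that stands in the heater until you have touched the floor of a well that is clear to its full depth, put the rod back all the way into its bore, then push the vial upright and fully home past the spring in that same well and let go. Use a light hand: go down slowly, stop at the touch and never press or knock hard on the heater; keep the vial upright, and leave the short vials and the other things where they are.

Things in the scene. Friction and masses are not known exactly. Their poses are not given: they have to be found in the camera images.
- dry_block: Dry-block heater, fixed: white housing 200 x 180 mm, sloped console at its -x side, bare aluminium block 90 x 140 mm in its deck. Origin under its middle at the underside (it reaches x -110 to +90, y -90 to +90 mm), z up. Deck 78 mm high, block top 92 mm. Three wells in a row along y, 35 mm to +x of the origin, and one narrow bore open in the block's top.
- well_1 (a point): Centre of the mouth of the well at the heater's -y end, flush with the block's top; axes as the heater's. All three wells are alike: round upright holes 20 mm in diameter with a small chamfer, a rubber cushion on the bottom. A clear well is 54 mm deep down to its cushion.
- well_2 (a point): Centre of the mouth of the middle well, 36 mm from each of the others. Two of the three wells still hold a spacer plug (black, 16 mm wide, loose on the black cushion) and are only about 33 to 39 mm deep; one is clear, and which one differs each time.
- well_3 (a point): Centre of the mouth of the well at the +y end. In the +x wall of each well, 8 to 30 mm down, a bowed spring leaf stands up to 3.3 mm into the hole; a vial pushes it back into the wall. So the vial does not fall home but must be pushed, with about 2 to 6 N, until the cushion stops it.
- rod_bore (a point): Centre of the mouth of the rod's bore in the block's top, 47 mm to -x of the row of wells and 50 mm to -y of the middle well; axes as the heater's. Round upright hole 13.5 mm in diameter, 60 mm deep, small chamfer. Nothing lies in it but the rod.
- feeler_rod: Blunt steel rod 8 mm in diameter, 110 mm long, 50 g, with a round black grip 16 mm in diameter over its top 26 mm (84 to 110 mm above the tip). Origin at the tip (lower end), z along the rod towards the grip. It starts upright in the rod bore, its tip on the bore's floor 60 mm below the block's top, its top 50 mm above the block.
- rod_tip (a point): The lower end of the feeler rod, on its axis.
- tall_vial: The vial to load: amber glass body 18 mm in diameter with a bevelled foot, white ribbed cap 20 mm in diameter over its top 22 mm, 98 mm tall, 45 g. Origin: centre of its bottom, z up through the cap. It starts upright in the wooden rack. Home in a clear well it stands 44 mm out of the block.
- tall_vial_bottom (a point): Centre of the tall vial's bottom face.
- vial_rack: Low wooden rack, fixed, 52 (x) x 200 (y) x 32 mm, origin at the centre of its underside; five sockets 20.5 mm in diameter, 22 mm deep (floor 10 mm above the worktop), in a row along y at -76, -38, 0, +38, +76 mm. The tall vial and the two short ones stand in the middle and the two end sockets, in any order.
- short_vial_1: Short capped vial, 20 mm wide, 52 mm tall, in the rack; not to be touched. Origin: centre of its bottom.
- short_vial_2: The second short vial, the same.
- specimen_jar: White specimen jar with screw lid, 56 mm wide, 72 mm tall, bystander; origin: centre of its underside.
- petri_dish: Petri dish, 61 mm wide, 15 mm tall, bystander; origin: centre of its underside.

How it is judged:
On the way, in this order (a step that is already met when the one before it is completed fails the run):
1. the rod's tip has touched the floor of the well that is clear to its full depth (((horizontal distance between rod_tip and well_1 below 0.01 m and z of rod_tip in the frame of well_1 below -0.0515 m) or (horizontal distance between rod_tip and well_2 below 0.01 m and z of rod_tip in the frame of well_2 below -0.0515 m) or (horizontal distance between rod_tip and well_3 below 0.01 m and z of rod_tip in the frame of well_3 below -0.0515 m))), for 0.05 s.
2. after that, the tall vial is fully home in the clear well (((horizontal distance between tall_vial_bottom and well_1 below 0.004 m and z of tall_vial_bottom in the frame of well_1 below -0.0515 m) or (horizontal distance between tall_vial_bottom and well_2 below 0.004 m and z of tall_vial_bottom in the frame of well_2 below -0.0515 m) or (horizontal distance between tall_vial_bottom and well_3 below 0.004 m and z of tall_vial_bottom in the frame of well_3 below -0.0515 m))), for 0.1 s.
At the end, for the whole second after the job is handed in: The tall vial stands fully home in the clear well (bottom at least 51.5 mm below the block's top, within 4 mm of the well's axis, within 5 degrees of upright) and the rod stands in its bore (tip at least 55 mm down, upright within 7 degrees), both released and at rest (((horizontal distance between tall_vial_bottom and well_1 below 0.004 m and z of tall_vial_bottom in the frame of well_1 below -0.0515 m) or (horizontal distance between tall_vial_bottom and well_2 below 0.004 m and z of tall_vial_bottom in the frame of well_2 below -0.0515 m) or (horizontal distance between tall_vial_bottom and well_3 below 0.004 m and z of tall_vial_bottom in the frame of well_3 below -0.0515 m)) and angle between tall_vial's own z axis and vertical below 0.08 rad and horizontal distance between rod_tip and rod_bore below 0.005 m and z of rod_tip in the frame of rod_bore below -0.055 m and angle between feeler_rod's own z axis and vertical below 0.12 rad and linear speed of each of tall_vial, feeler_rod below 0.02 m/s); the robot touches nothing.
It fails at once if the heater is pressed or knocked with more than 35 N, directly or through the rod, a plug or the vial (contact force between dry_block and anything else above 35 N).
It fails at once if the tall vial is tipped more than 40 degrees from upright (angle between tall_vial's own z axis and vertical above 0.7 rad).
It fails at once if a short vial, the jar or the petri dish is moved by more than 15 mm (distance of any of short_vial_1, short_vial_2, specimen_jar, petri_dish from where it was at the start of the episode above 0.015 m).
It also fails if it takes over 72 s, if anything falls off the work surface, if the arm or the gripper's body presses on something with over 40 N, if the wrist force passes 120 N, or if a joint passes its speed limit or range.

### The arm

A 7-joint arm with a two-finger parallel gripper is mounted at the origin on a cart in front of the work surface, level with it; the furniture and walls round the work are solid. World frame = base frame: x ahead of the robot, y to its left, z up, the work surface at z = 0. Lengths are in m, angles in rad, forces in N, time in s.
With the tool pointing down it reaches from about 0.425 to 0.8 m from the base axis. Payload 8.3 kg.
Tool frame: the origin (TCP) lies on the centre line of the jaws, within the pads' length; the fingertips stand 22 mm ahead of it and the grasp point (between the pads) lies 3 mm ahead of it; z points along the fingers, y is the line along which they close (so a half turn about z gives the same grasp; the last joint's range is limited). The gripper opens to 85 mm and grips with 20 to 120 N. Pads are 22 mm wide; open, the fingers measure 114 mm over their backs; the gripper's body (76 mm by 85 mm) begins 54 mm behind the grasp point. The pads swing forward as they close: fully open they stand 13 mm farther back than shut.
Start: joints at [1.187, 0.383, 0.016, 1.37, -0.006, 1.388, -0.046], TCP at [0.197, -0.593, 0.221] pointing down, gripper open.
Joint ranges: [-2.95, 2.95], [-0.25, 2.06], [-1.52, 1.56], [0.18, 2.33], [-1.44, 4.58], [0.02, 2.06], [-3.01, 3.01]. Speed limits (rad/s): [2.39, 2.39, 3.01, 3.01, 3.14, 3.14, 3.14].

### API

Orientations are given as [roll, pitch, yaw] about the fixed x, y, z axes, in that order (R = Rz(yaw) Ry(pitch) Rx(roll)).
In Python, from workcell import observe, grab_frame, get_calibration, hand_in gives the robot as it stands. The module is installed in compiled form; this text tells all that it offers.
- The arm moves only by the tool carry_out, never from a script. Its argument "deltas" is a list of rows, each a list of 3 entries, a list of its own where there are three numbers: the shift along the tool's x, y, z in mm, then the turn, a rotation vector about the tool's x, y, z in degrees, then the closure, from 0 (fully open) to 1 (shut). A call has exactly 10 rows; each row shifts and turns the commanded pose from where the row before left it, along the tool's axes as they then stand; what a row does not reach is not made up. A row lasts 1/10 s, in which the tool goes at most 50 mm and 8.59 degrees, less where a joint would pass 70% of its speed; a pose out of reach is approached as far as the arm can. A call with a gripper value outside its range is refused whole. The fingers move at their own pace and stop on an object; "force" is the grip in N (left out, the last holds). Time passes only in rows, so rows that do not move let the fingers close, or fill a call up. It gives the time, the measured TCP pose, the force, the opening and the grip force at its end, in the units of the state.
- observe(): the state, without advancing time (a new reading comes with each control period).
- grab_frame(name): name is "scene" or "top"; returns the picture (480x640x3 uint8, blue, green, red); there is no depth.
- get_calibration(name): a dict with "K" (3x3 intrinsics, pixels), "T" (4x4, takes a point from camera to world coordinates). Camera axes: x right, y up, looking along -z (the intrinsics and any distortion apply to the point x, -y, -z); pixel columns grow to the right and rows downward; lengths in m; the calibration is good to about 2 mm. A picture is of the moment at which its call begins. get_calibration takes no time and is no camera call.
- hand_in(): hands the job in; it is judged then, once.
The state is a dict: "time_s": time; "joints": joint angles; "joint_vel": joint speeds; "effort": joint torques, N m; "tool_pos": TCP position; "orientation": TCP orientation; "ft_force": force on the tool from outside, world axes, zero at the start; "ft_torque": the same for the moment, N m; "opening": opening from 0.0 (shut) to 1.0 (fully open); "gripper_force": force on a finger pad.
Only numpy, scipy, OpenCV 4.12 (cv2) and the standard library are available. Lean on these libraries where they do the work, as an engineer would, in place of code of your own. Each camera call takes 0.05 s, during which the arm holds its last target. There are 200 camera calls.

## Working session

There is one attempt and no reset: what is moved stays moved. The work goes in short steps, Python scripts to look and compute and a tool call to move; the robot and the scene stay as the last step left them, time stands still between calls to the robot, and variables do not carry over. Pictures are saved under pics/ and viewed, at most 10 in all, crops included, and the job is handed in when it is done.

Besides the shell and the picture viewer there is one more tool, called after "Emit:" as name(argument=value, ...) on one line, values as JSON. carry_out: Moves the arm, as the interface text tells. Its arguments: {"type":"object","properties":{"deltas":{"type":"array"},"force":{"type":"number"}},"required":["deltas"]}

```bash
mkdir -p pics; python3 - <<'E'
from workcell import *
import cv2,numpy as np
np.set_printoptions(precision=4,suppress=True)
s=observe();print(s['tool_pos'],s['orientation'],s['time_s'],s['opening'],s['ft_force'])
for n in("scene","top"):
    cv2.imwrite(f"pics/{n}0.png",grab_frame(n));c=get_calibration(n);print(n,c)
E
```

```text
[ 0.1969 -0.5926  0.22  ] [-3.1395  0.      0.3208] 0.0 0.9979141014854119 [ 0.5468  0.3983 -0.4615]
scene {'K': array([[559.0354,   0.    , 328.7348],
       [  0.    , 559.0354, 240.77  ],
       [  0.    ,   0.    ,   1.    ]]), 'T': array([[ 0.5146,  0.4467, -0.7319, -0.0998],
       [-0.8574,  0.2803, -0.4317, -0.4546],
       [ 0.0123,  0.8496,  0.5272,  0.5734],
       [ 0.    ,  0.    ,  0.    ,  1.    ]])}
top {'K': array([[573.9158,   0.    , 322.4584],
       [  0.    , 573.9158, 232.471 ],
       [  0.    ,   0.    ,   1.    ]]), 'T': array([[ 0.0254,  0.9977, -0.0634,  0.5255],
       [-0.9997,  0.0252, -0.0035, -0.0599],
       [-0.0019,  0.0635,  0.998 ,  1.0093],
       [ 0.    ,  0.    ,  0.    ,  1.    ]])}
```

View pics/scene0.png

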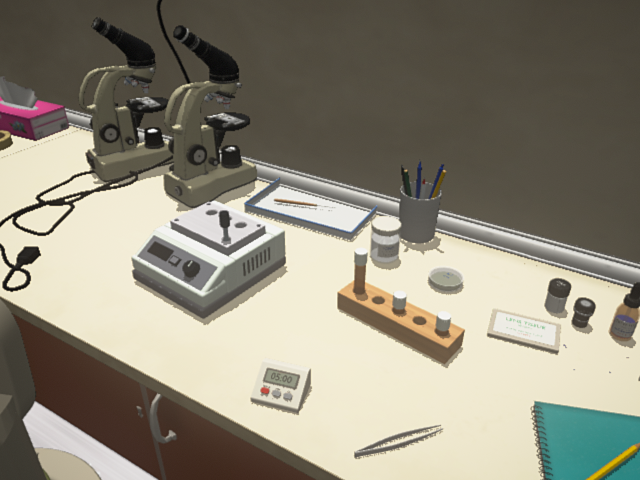

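View pics/top0.png

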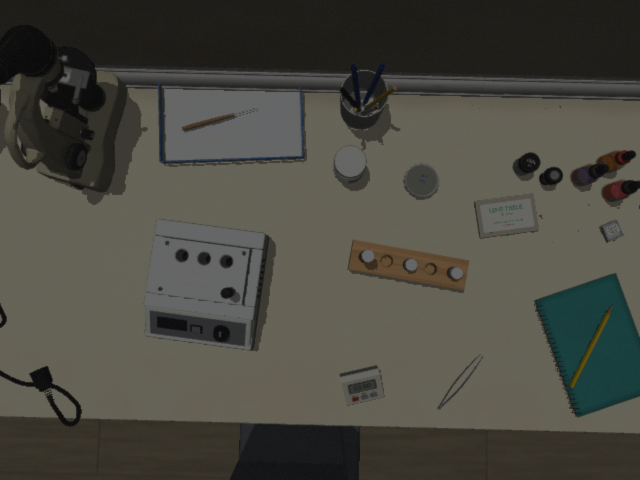

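```bash
python3 - <<'E'
import cv2,numpy as np
t=cv2.imread("pics/top0.png");s=cv2.imread("pics/scene0.png")
def c(im,x,y,g=1):
    a=im[y:y+60,x:x+80].astype(float)*g
    a=cv2.resize(np.clip(a,0,255).astype(np.uint8),(400,300),interpolation=cv2.INTER_CUBIC)
    for k in range(0,80,10):
        cv2.line(a,(k*5,0),(k*5,6),(0,0,255),1); cv2.putText(a,str(x+k),(k*5,16),0,.35,(0,0,255),1)
    for k in range(0,60,10):
        cv2.line(a,(0,k*5),(6,k*5),(0,0,255),1); cv2.putText(a,str(y+k),(8,k*5+4),0,.35,(0,0,255),1)
    return a
m=np.vstack([np.hstack([c(t,168,240,1.4),c(s,170,196)]),np.hstack([c(t,345,230,1.4),c(s,325,245)])])
cv2.imwrite("pics/crop0.png",m)
E
```

```text
(no output)
```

View pics/crop0.png

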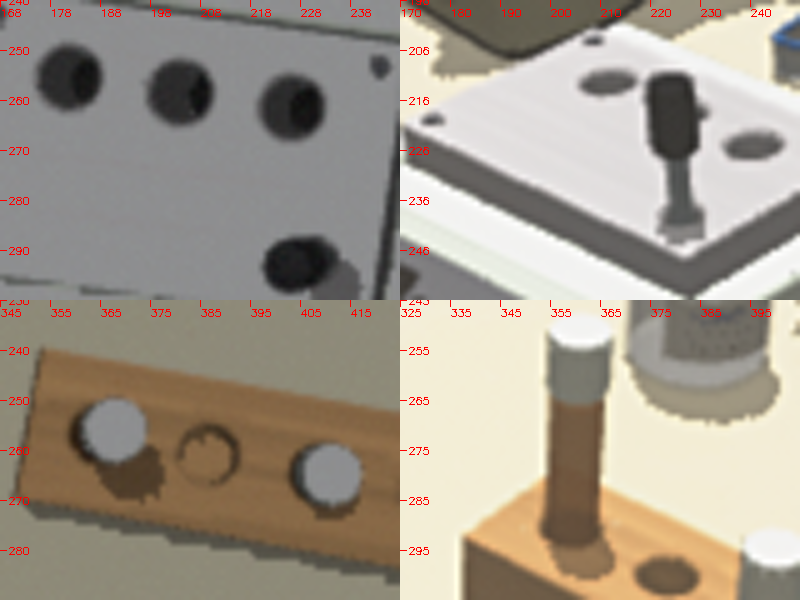

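```bash
cat > h.py <<'E'
import numpy as np,cv2
from scipy.optimize import least_squares
from workcell import *
np.set_printoptions(precision=4,suppress=True)
C={n:get_calibration(n) for n in("scene","top")}
def proj(n,P):
    T=np.linalg.inv(C[n]["T"]);p=T[:3,:3]@np.asarray(P,float)+T[:3,3]
    q=C[n]["K"]@np.array([p[0],-p[1],-p[2]]);return q[:2]/q[2]
def tri(obs):  # {cam:(u,v)}
    r=least_squares(lambda P:np.concatenate([proj(n,P)-np.array(v) for n,v in obs.items()]),[.5,-.2,.1]);return r.x,r.fun
def onz(n,uv,z):
    return least_squares(lambda p:proj(n,[p[0],p[1],z])-np.array(uv),[.5,-.2]).x
E
python3 - <<'E'
from h import *
W={3:dict(top=(181.4,255),scene=(211,212)),1:dict(top=(226,261),scene=(240.2,225))}
for k,o in W.items(): print('well',k,*tri(o))
print('rodtop',*tri(dict(top=(225.4,292.9),scene=(223.8,211.6))))
print('vialtop',*tri(dict(top=(367.6,255.6),scene=(360.8,250.7))))
T=dict(w3=(181.4,255),w2=(203.6,258),w1=(226,261))
for k,v in T.items(): print(k,onz('top',v,.092))
print(onz('top',(225.4,292.9),.142),onz('top',(367.6,255.6),.108),onz('scene',(360.8,250.7),.108))
w=np.array([onz('top',T[k],.092) for k in('w1','w2','w3')])
d=w[2]-w[0];yaw=np.arctan2(-d[0],d[1]);print('yaw',yaw,np.linalg.norm(d))
c,s=np.cos(yaw),np.sin(yaw);b=w.mean(0)+np.array([[c,-s],[s,c]])@[-.047,-.05];print('bore pred',b, 'proj scene base',proj('scene',[*b,.092]))
# rack: end vials
print('rack yaw from vials',[onz('top',p,z) for p,z in(((367.6,255.6),.108),((410.7,264.3),.062))])
E
```

```text
well 3 [0.5421 0.1679 0.0907] [ 0.0797 -0.0587 -0.1094 -0.0108]
well 1 [0.5344 0.0962 0.09  ] [ 0.1355 -0.0941 -0.1761 -0.0122]
rodtop [0.4861 0.0864 0.1416] [ 0.2808 -0.2019 -0.3648 -0.0315]
vialtop [ 0.5485 -0.1291  0.1071] [ 0.3243 -0.1749 -0.3607  0.0159]
w3 [0.542  0.1677]
w2 [0.5381 0.132 ]
w1 [0.5342 0.0961]
[0.4858 0.0868] [ 0.5482 -0.1285] [ 0.5476 -0.1302]
yaw -0.10796458030860895 0.07204739456810379
bore pred [0.486  0.0873] proj scene base [225.5997 237.9805]
rack yaw from vials [array([ 0.5482, -0.1285]), array([ 0.5368, -0.2033])]
```

Emit:
carry_out(deltas=[[[0,0,0],[0,0,8.19],0.5],[[0,0,0],[0,0,8.19],0.5],[[0,0,0],[0,0,8.19],0.5],[[22,-42,0],[0,0,0],0.5],[[22,-42,0],[0,0,0],0.5],[[22,-42,0],[0,0,0],0.5],[[22,-42,0],[0,0,0],0.5],[[22,-42,0],[0,0,0],0.5],[[22,-42,0],[0,0,0],0.5],[[22,-42,0],[0,0,0],0.5]], force=40)

```text
time_s: 1.1
tool_pos: [0.3824, -0.3155, 0.2209]
orientation: [-3.141, 0.0, -0.108]
ft_force: [1.1, -0.6, -0.1]
opening: 0.494
gripper_force: 0.0
```

Emit:
carry_out(deltas=[[[21.6,-41.6,0],[0,0,0],0.5],[[21.6,-41.6,0],[0,0,0],0.5],[[21.6,-41.6,0],[0,0,0],0.5],[[-0.8,-48,0],[0,0,0],0.5],[[-0.8,-48,0],[0,0,0],0.5],[[-0.8,-48,0],[0,0,0],0.5],[[-0.8,-48,0],[0,0,0],0.5],[[-0.8,-48,0],[0,0,0],0.5],[[-0.8,-48,0],[0,0,0],0.5],[[0,0,0],[0,0,0],0.5]])

```text
time_s: 2.1
tool_pos: [0.485, 0.0946, 0.2212]
orientation: [-3.138, 0.0, -0.097]
ft_force: [-0.1, 0.1, 0.5]
opening: 0.499
gripper_force: 0.0
```

```bash
python3 - <<'E'
from h import *
grab_frame('top');s=observe();print(s['tool_pos'],s['orientation'],s['joints'],s['joint_vel'])
E
```

```text
[0.4853 0.0907 0.2209] [-3.1404  0.0006 -0.1006] [ 0.2256  0.133  -0.5183  1.701   0.0664  1.3256 -1.9765] [ 0.047  -0.0077  0.0767  0.0141  0.0158  0.0045  0.0337]
```

Emit:
carry_out(deltas=[[[0,0,0],[0,0,0],0.5],[[0,0,5],[0,0,0],0.5],[[0,0,14],[0,0,0],0.5],[[0,0,15],[0,0,0],0.5],[[0,0,15],[0,0,0],0.5],[[0,0,14],[0,0,0],0.5],[[0,0,12],[0,0,0],0.5],[[0,0,9],[0,0,0],0.5],[[0,0,5],[0,0,0],0.5],[[0,0,0],[0,0,0],0.5]])

```text
time_s: 3.15
tool_pos: [0.4858, 0.0862, 0.1316]
orientation: [3.141, 0.001, -0.108]
ft_force: [0.2, -0.1, 0.3]
opening: 0.503
gripper_force: 0.0
```

Emit:
carry_out(deltas=[[[0,0,0],[0,0,0],0.7],[[0,0,0],[0,0,0],0.8],[[0,0,0],[0,0,0],1],[[0,0,0],[0,0,0],1],[[0,0,0],[0,0,0],1],[[0,0,0],[0,0,0],1],[[0,0,0],[0,0,0],1],[[0,0,0],[0,0,0],1],[[0,0,0],[0,0,0],1],[[0,0,0],[0,0,0],1]])

```text
time_s: 4.15
tool_pos: [0.486, 0.0865, 0.1321]
orientation: [-3.142, -0.0, -0.108]
ft_force: [0.3, -0.5, 0.3]
opening: -0.004
gripper_force: 0.0
```

```bash
python3 - <<'E'
from h import *
s=grab_frame('scene');t=grab_frame('top')
a=cv2.resize(s[150:290,130:310],(400,311),interpolation=2);b=cv2.resize(t[190:330,140:320],(400,311),interpolation=2)
cv2.imwrite('pics/g1.png',np.hstack([a,b]))
o=observe();print(o['tool_pos'],o['opening'],o['gripper_force'])
E
```

```text
[0.486  0.0865 0.1321] 0.0007385327114580992 0.0
```

View pics/g1.png

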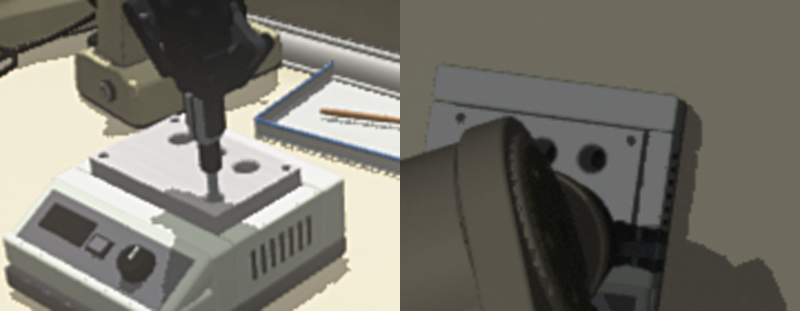

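```bash
python3 - <<'E'
from h import *
s=grab_frame('scene')
a=cv2.resize(s[160:250,185:265],(640,720),interpolation=2)[:600]
a=np.clip(a.astype(float)*2,0,255).astype(np.uint8)
for P in([.486,.0868,.142],[.486,.0868,.116],[.486,.0865,.11],[.486,.0865,.132]):
    u=proj('scene',P);print(P,u,(u-[185,160])*8)
cv2.imwrite('pics/g2.png',a)
E
```

```text
[0.486, 0.0868, 0.142] [223.1807 211.2981] [305.4456 410.3851]
[0.486, 0.0868, 0.116] [224.5835 225.4122] [316.6682 523.2974]
[0.486, 0.0865, 0.11] [225.045  228.6588] [320.36   549.2703]
[0.486, 0.0865, 0.132] [223.8708 216.8268] [310.9663 454.6146]
```

View pics/g2.png

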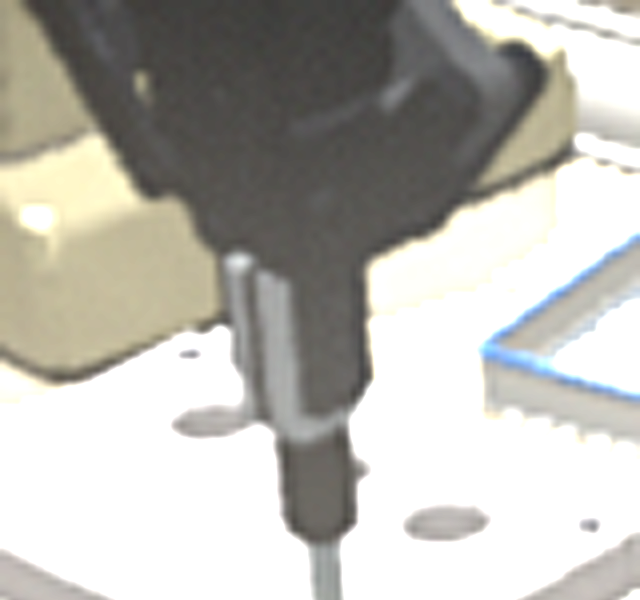

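Emit:
carry_out(deltas=[[[0,0,0],[0,0,0],0.5],[[0,0,0],[0,0,0],0.5],[[0,0,0],[0,0,0],0.5],[[0,0,0],[0,0,0],0.5],[[0,0,0],[0,0,0],0.5],[[0,0,0],[0,0,0],0.5],[[0,0,0],[0,0,0],0.5],[[0,0,0],[0,0,0],0.5],[[0,0,0],[0,0,0],0.5],[[0,0,0],[0,0,0],0.5]])

```text
time_s: 5.3
tool_pos: [0.486, 0.0865, 0.1321]
orientation: [-3.142, -0.0, -0.108]
ft_force: [-0.0, -0.6, 0.2]
opening: 0.501
gripper_force: 0.0
```

```bash
python3 - <<'E'
from h import *
s=grab_frame('scene')
a=cv2.resize(s[150:250,175:275],(600,600),interpolation=2)
a=np.clip(a.astype(float)*2,0,255).astype(np.uint8)
print(observe()['opening'])
cv2.imwrite('pics/g3.png',a)
E
```

```text
0.5026064124478792
```

View pics/g3.png

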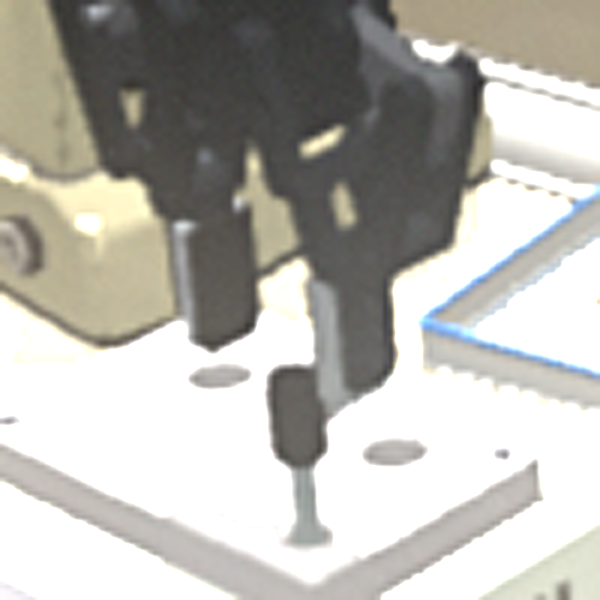

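```bash
python3 - <<'E'
from h import *
uv=np.array([218.8,212.5])
for z in(.11,.12,.13,.14,.15): print(z,'Z-hyp px',proj('scene',[.475,.0877,z]),'centre if z:',onz('scene',uv,z)+[.011,-.0012])
# start closed tips
for z in (.11,.14): print(onz('scene',np.array([310,432])/8+[185,160],z))
# vertices predicted if on nominal pose, tips z=.116
c,s=np.cos(-.108),np.sin(-.108)
for y in(.021,.036,-.021,-.036):
  for x in(-.011,.011): print(x,y,(proj('scene',[.486+c*x-s*y,.0865+s*x+c*y,.116])-[175,150])*6)
E
```

```text
0.11 Z-hyp px [220.0171 231.4034] centre if z: [0.5332 0.1293]
0.12 Z-hyp px [219.453  226.0342] centre if z: [0.5198 0.1167]
0.13 Z-hyp px [218.8822 220.6012] centre if z: [0.5064 0.104 ]
0.14 Z-hyp px [218.3046 215.1034] centre if z: [0.4929 0.0914]
0.15 Z-hyp px [217.7201 209.5396] centre if z: [0.4795 0.0788]
[0.5226 0.12  ]
[0.4823 0.0828]
-0.011 0.021 [214.061  444.5441]
0.011 0.021 [273.9376 413.0323]
-0.011 0.036 [176.1107 427.3915]
0.011 0.036 [236.1082 396.4148]
-0.011 -0.021 [323.7977 494.1423]
0.011 -0.021 [383.267  461.0582]
-0.011 -0.036 [364.2825 512.4404]
0.011 -0.036 [423.58   478.7667]
```

Emit:
carry_out(deltas=[[[0,0,2],[0,0,0],0.5],[[0,0,3],[0,0,0],0.5],[[0,0,4],[0,0,0],0.5],[[0,0,4],[0,0,0],0.5],[[0,0,3],[0,0,0],0.6],[[0,0,0],[0,0,0],0.75],[[0,0,0],[0,0,0],0.85],[[0,0,0],[0,0,0],0.95],[[0,0,0],[0,0,0],1],[[0,0,0],[0,0,0],1]])

```text
time_s: 6.35
tool_pos: [0.4861, 0.0865, 0.1162]
orientation: [-3.142, -0.0, -0.108]
ft_force: [-0.2, -0.5, 0.3]
opening: 0.166
gripper_force: 39.0
```

Emit:
carry_out(deltas=[[[0,0,0],[0,0,0],1],[[0,0,0],[0,0,0],1],[[0,0,-4],[0,0,0],1],[[0,0,-10],[0,0,0],1],[[0,0,-12],[0,0,0],1],[[0,0,-14],[0,0,0],1],[[0,0,-14],[0,0,0],1],[[0,0,-14],[0,0,0],1],[[0,0,-7],[0,0,0],1],[[0,0,0],[0,0,0],1]], force=70)

```text
time_s: 7.35
tool_pos: [0.4869, 0.0867, 0.1928]
orientation: [-3.141, -0.003, -0.108]
ft_force: [0.9, 0.2, 1.5]
opening: 0.15
gripper_force: 68.3
```

Emit:
carry_out(deltas=[[[4,-2,0],[0,0,0],1],[[8,-2,0],[0,0,0],1],[[10,-3,0],[0,0,0],1],[[10,-3,0],[0,0,0],1],[[8,-2,0],[0,0,0],1],[[5.5,-2,0],[0,0,0],1],[[0,0,0],[0,0,0],1],[[0,0,0],[0,0,0],1],[[0,0,0],[0,0,0],1],[[0,0,0],[0,0,0],1]])

```text
time_s: 8.35
tool_pos: [0.5326, 0.0955, 0.1913]
orientation: [3.141, -0.0, -0.108]
ft_force: [0.4, 0.4, -0.3]
opening: 0.154
gripper_force: 68.3
```

```bash
python3 - <<'E'
from h import *
s=grab_frame('scene');o=observe();print(o['tool_pos'],o['orientation'],o['ft_force'],o['opening'],o['gripper_force'])
a=cv2.resize(s[140:260,165:285],(600,600),interpolation=2)
a=np.clip(a.astype(float)*1.4,0,255).astype(np.uint8)
cv2.imwrite('pics/r1.png',a)
for n,p in dict(w1=(.5342,.0961),w2=(.5381,.132),w3=(.542,.1677)).items(): print(n,(proj('scene',[*p,.092])-[165,140])*5)
print((proj('scene',[.5327,.0963,.107])-[165,140])*5,(proj('scene',[.5327,.0963,.191])-[165,140])*5)
E
```

```text
[0.5326 0.0955 0.1913] [ 3.1415 -0.0003 -0.108 ] [ 0.0669 -0.4528 -1.6859] 0.15256954940448827 68.33174586296082
w1 [374.589  420.2747]
w2 [300.3768 387.9652]
w3 [229.3415 356.9961]
[368.1655 383.6682] [349.2648 156.6873]
```

View pics/r1.png

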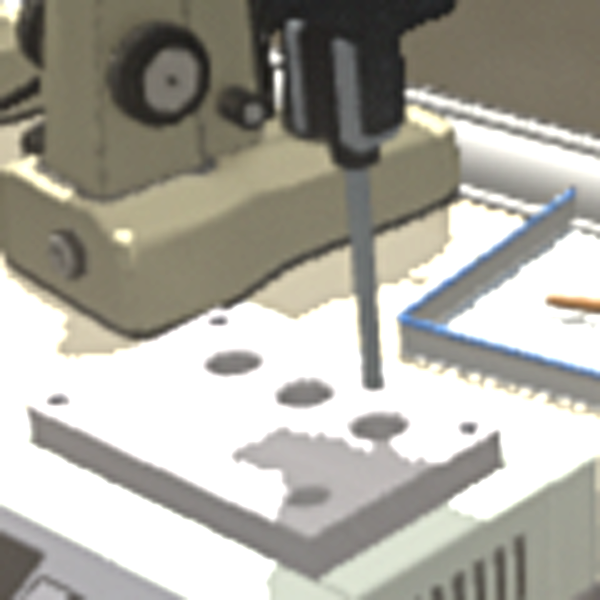

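Emit:
carry_out(deltas=[[[0,0,4],[0,0,0],1],[[0,0,6],[0,0,0],1],[[0,0,6],[0,0,0],1],[[0,0,6],[0,0,0],1],[[0,0,6],[0,0,0],1],[[0,0,6],[0,0,0],1],[[0,0,5],[0,0,0],1],[[0,0,4],[0,0,0],1],[[0,0,2],[0,0,0],1],[[0,0,0],[0,0,0],1]], force=30)

```text
time_s: 9.4
tool_pos: [0.5327, 0.0955, 0.1459]
orientation: [-3.142, 0.0, -0.108]
ft_force: [0.1, 0.1, -0.5]
opening: 0.149
gripper_force: 68.3
```

Emit:
carry_out(deltas=[[[0,0,0.3],[0,0,0],1],[[0,0,0.3],[0,0,0],1],[[0,0,0.3],[0,0,0],1],[[0,0,0.3],[0,0,0],1],[[0,0,0.3],[0,0,0],1],[[0,0,0.3],[0,0,0],1],[[0,0,0.3],[0,0,0],1],[[0,0,0.3],[0,0,0],1],[[0,0,0.3],[0,0,0],1],[[0,0,0.3],[0,0,0],1]])

```text
time_s: 10.4
tool_pos: [0.5328, 0.0955, 0.1431]
orientation: [-3.142, -0.0, -0.108]
ft_force: [0.3, -0.2, 0.1]
opening: 0.147
gripper_force: 68.3
```

Emit:
carry_out(deltas=[[[0,0,0.3],[0,0,0],1],[[0,0,0.3],[0,0,0],1],[[0,0,0.3],[0,0,0],1],[[0,0,0.3],[0,0,0],1],[[0,0,0.3],[0,0,0],1],[[0,0,0.3],[0,0,0],1],[[0,0,0.2],[0,0,0],1],[[0,0,0],[0,0,0],1],[[0,0,0],[0,0,0],1],[[0,0,0],[0,0,0],1]])

```text
time_s: 11.4
tool_pos: [0.5328, 0.0956, 0.1411]
orientation: [-3.141, -0.0, -0.108]
ft_force: [-0.9, -1.5, -0.1]
opening: 0.149
gripper_force: 68.3
```

Emit:
carry_out(deltas=[[[0,0,0.3],[0,0,0],1],[[0,0,0.3],[0,0,0],1],[[0,0,0.3],[0,0,0],1],[[0,0,0.3],[0,0,0],1],[[0,0,0.3],[0,0,0],1],[[0,0,0.3],[0,0,0],1],[[0,0,0.2],[0,0,0],1],[[0,0,0],[0,0,0],1],[[0,0,0],[0,0,0],1],[[0,0,0],[0,0,0],1]])

```text
time_s: 12.4
tool_pos: [0.5328, 0.0955, 0.1392]
orientation: [-3.142, -0.0, -0.108]
ft_force: [-0.0, 0.0, -1.0]
opening: 0.149
gripper_force: 68.3
```

Emit:
carry_out(deltas=[[[0,0,0.3],[0,0,0],1],[[0,0,0.3],[0,0,0],1],[[0,0,0.3],[0,0,0],1],[[0,0,0.3],[0,0,0],1],[[0,0,0.3],[0,0,0],1],[[0,0,0.3],[0,0,0],1],[[0,0,0.2],[0,0,0],1],[[0,0,0],[0,0,0],1],[[0,0,0],[0,0,0],1],[[0,0,0],[0,0,0],1]])

```text
time_s: 13.4
tool_pos: [0.5328, 0.0956, 0.1371]
orientation: [-3.142, 0.0, -0.108]
ft_force: [0.5, -0.2, -0.1]
opening: 0.153
gripper_force: 68.3
```

Emit:
carry_out(deltas=[[[0,0,0.3],[0,0,0],1],[[0,0,0.3],[0,0,0],1],[[0,0,0.3],[0,0,0],1],[[0,0,0.3],[0,0,0],1],[[0,0,0.3],[0,0,0],1],[[0,0,0.3],[0,0,0],1],[[0,0,0.2],[0,0,0],1],[[0,0,0],[0,0,0],1],[[0,0,0],[0,0,0],1],[[0,0,0],[0,0,0],1]])

```text
time_s: 14.4
tool_pos: [0.5341, 0.0957, 0.1369]
orientation: [-3.141, -0.003, -0.108]
ft_force: [-1.3, -1.4, 10.2]
opening: 0.151
gripper_force: 69.7
```

Emit:
carry_out(deltas=[[[0,0,-3],[0,0,0],1],[[0,0,-9],[0,0,0],1],[[0,0,-15],[0,0,0],1],[[0,0,-16],[0,0,0],1],[[0,0,-13],[0,0,0],1],[[0,-6,0],[0,0,0],1],[[0,-12,0],[0,0,0],1],[[0,-12,0],[0,0,0],1],[[0,-6,0],[0,0,0],1],[[0,0,0],[0,0,0],1]])

```text
time_s: 15.4
tool_pos: [0.5361, 0.1333, 0.1905]
orientation: [-3.141, 0.001, -0.105]
ft_force: [-0.1, -0.2, -0.8]
opening: 0.149
gripper_force: 68.6
```

```bash
python3 - <<'E'
from h import *
for i in range(6): s=grab_frame('scene')
o=observe();print(o['tool_pos'],o['orientation'],o['ft_force'],o['opening'],o['gripper_force'])
cv2.imwrite('pics/r2raw.png',s)
E
```

```text
[0.5367 0.1308 0.1911] [ 3.1414  0.     -0.1089] [ 0.0202  0.1157 -1.2996] 0.1502550460649392 68.64307165145874
```

Emit:
carry_out(deltas=[[[0,0,4],[0,0,0],1],[[0,0,6],[0,0,0],1],[[0,0,7],[0,0,0],1],[[0,0,7],[0,0,0],1],[[0,0,7],[0,0,0],1],[[0,0,6],[0,0,0],1],[[0,0,5],[0,0,0],1],[[0,0,3],[0,0,0],1],[[0,0,1],[0,0,0],1],[[0,0,0.5],[0,0,0],1]])

```text
time_s: 16.7
tool_pos: [0.5367, 0.1314, 0.1447]
orientation: [-3.141, -0.0, -0.108]
ft_force: [-0.8, 0.0, 0.3]
opening: 0.149
gripper_force: 68.6
```

Emit:
carry_out(deltas=[[[0,0,0.4],[0,0,0],1],[[0,0,0.4],[0,0,0],1],[[0,0,0.4],[0,0,0],1],[[0,0,0.4],[0,0,0],1],[[0,0,0.4],[0,0,0],1],[[0,0,0.4],[0,0,0],1],[[0,0,0.4],[0,0,0],1],[[0,0,0.4],[0,0,0],1],[[0,0,0],[0,0,0],1],[[0,0,0],[0,0,0],1]])

```text
time_s: 17.7
tool_pos: [0.5367, 0.1314, 0.1415]
orientation: [-3.142, -0.0, -0.108]
ft_force: [-0.7, -0.0, -0.4]
opening: 0.151
gripper_force: 68.6
```

Depth about 35 mm, no contact yet.

Emit:
carry_out(deltas=[[[0,0,0.4],[0,0,0],1],[[0,0,0.4],[0,0,0],1],[[0,0,0.4],[0,0,0],1],[[0,0,0.4],[0,0,0],1],[[0,0,0.4],[0,0,0],1],[[0,0,0.4],[0,0,0],1],[[0,0,0.4],[0,0,0],1],[[0,0,0.2],[0,0,0],1],[[0,0,0],[0,0,0],1],[[0,0,0],[0,0,0],1]])

```text
time_s: 18.7
tool_pos: [0.5366, 0.1314, 0.1384]
orientation: [-3.142, -0.0, -0.108]
ft_force: [-1.2, -0.2, -0.9]
opening: 0.15
gripper_force: 68.6
```

Emit:
carry_out(deltas=[[[0,0,0.4],[0,0,0],1],[[0,0,0.4],[0,0,0],1],[[0,0,0.4],[0,0,0],1],[[0,0,0.4],[0,0,0],1],[[0,0,0.4],[0,0,0],1],[[0,0,0.4],[0,0,0],1],[[0,0,0.4],[0,0,0],1],[[0,0,0.2],[0,0,0],1],[[0,0,0],[0,0,0],1],[[0,0,0],[0,0,0],1]])

```text
time_s: 19.7
tool_pos: [0.5367, 0.1314, 0.1354]
orientation: [-3.142, -0.0, -0.108]
ft_force: [-0.9, 0.7, 0.7]
opening: 0.153
gripper_force: 68.6
```

Emit:
carry_out(deltas=[[[0,0,0.4],[0,0,0],1],[[0,0,0.4],[0,0,0],1],[[0,0,0.4],[0,0,0],1],[[0,0,0.4],[0,0,0],1],[[0,0,0.4],[0,0,0],1],[[0,0,0.4],[0,0,0],1],[[0,0,0.4],[0,0,0],1],[[0,0,0.4],[0,0,0],1],[[0,0,0],[0,0,0],1],[[0,0,0],[0,0,0],1]])

```text
time_s: 20.7
tool_pos: [0.5367, 0.1313, 0.1322]
orientation: [-3.142, 0.0, -0.108]
ft_force: [-0.9, 0.3, -0.6]
opening: 0.152
gripper_force: 68.6
```

Depth 44 mm, still free: well 2 is clear. On toward the floor (10 mm further).

Emit:
carry_out(deltas=[[[0,0,1],[0,0,0],1],[[0,0,1],[0,0,0],1],[[0,0,1],[0,0,0],1],[[0,0,1],[0,0,0],1],[[0,0,1],[0,0,0],1],[[0,0,1],[0,0,0],1],[[0,0,1],[0,0,0],1],[[0,0,0.6],[0,0,0],1],[[0,0,0.4],[0,0,0],1],[[0,0,0],[0,0,0],1]])

```text
time_s: 21.7
tool_pos: [0.5367, 0.1314, 0.1242]
orientation: [-3.141, 0.0, -0.108]
ft_force: [-0.2, -0.2, -0.4]
opening: 0.155
gripper_force: 68.6
```

Emit:
carry_out(deltas=[[[0,0,0.4],[0,0,0],1],[[0,0,0.4],[0,0,0],1],[[0,0,0.4],[0,0,0],1],[[0,0,0.4],[0,0,0],1],[[0,0,0.4],[0,0,0],1],[[0,0,0.4],[0,0,0],1],[[0,0,0.4],[0,0,0],1],[[0,0,0.2],[0,0,0],1],[[0,0,0],[0,0,0],1],[[0,0,0],[0,0,0],1]])

```text
time_s: 22.7
tool_pos: [0.5372, 0.1313, 0.122]
orientation: [-3.141, -0.001, -0.108]
ft_force: [-0.8, -1.1, 5.4]
opening: 0.154
gripper_force: 69.1
```

Emit:
carry_out(deltas=[[[0,0,-2],[0,0,0],1],[[0,0,-6],[0,0,0],1],[[0,0,-10],[0,0,0],1],[[0,0,-13],[0,0,0],1],[[0,0,-14],[0,0,0],1],[[0,0,-13],[0,0,0],1],[[0,0,-10],[0,0,0],1],[[-5,5,-2],[0,0,0],1],[[-12,13,0],[0,0,0],1],[[-13,14,0],[0,0,0],1]])

```text
time_s: 23.7
tool_pos: [0.5025, 0.1024, 0.1908]
orientation: [-3.141, 0.001, -0.107]
ft_force: [0.7, -0.3, -0.3]
opening: 0.152
gripper_force: 68.7
```

Emit:
carry_out(deltas=[[[-11,12,0],[0,0,0],1],[[-4.5,5.6,0],[0,0,0],1],[[0,0,0],[0,0,0],1],[[0,0,0],[0,0,0],1],[[0,0,0],[0,0,0],1],[[0,0,0],[0,0,0],1],[[0,0,0],[0,0,0],1],[[0,0,3],[0,0,0],1],[[0,0,3],[0,0,0],1],[[0,0,3],[0,0,0],1]])

```text
time_s: 24.7
tool_pos: [0.486, 0.0869, 0.1818]
orientation: [-3.142, 0.0, -0.108]
ft_force: [-0.3, 0.3, 0.0]
opening: 0.153
gripper_force: 68.7
```

Emit:
carry_out(deltas=[[[0,0,2],[0,0,0],1],[[0,0,2],[0,0,0],1],[[0,0,3],[0,0,0],1],[[0,0,4],[0,0,0],1],[[0,0,5],[0,0,0],1],[[0,0,6],[0,0,0],1],[[0,0,6],[0,0,0],1],[[0,0,6],[0,0,0],1],[[0,0,4],[0,0,0],1],[[0,0,2],[0,0,0],1]])

```text
time_s: 25.7
tool_pos: [0.4858, 0.0869, 0.1417]
orientation: [3.142, 0.001, -0.108]
ft_force: [-0.0, -0.4, 0.3]
opening: 0.155
gripper_force: 68.7
```

Emit:
carry_out(deltas=[[[0,0,4],[0,0,0],1],[[0,0,5],[0,0,0],1],[[0,0,5],[0,0,0],1],[[0,0,5],[0,0,0],1],[[0,0,3],[0,0,0],1],[[0,0,1.5],[0,0,0],1],[[0,0,0.5],[0,0,0],1],[[0,0,0],[0,0,0],1],[[0,0,0],[0,0,0],1],[[0,0,0],[0,0,0],1]])

```text
time_s: 26.7
tool_pos: [0.4862, 0.087, 0.1184]
orientation: [-3.141, -0.0, -0.108]
ft_force: [0.3, 0.3, 0.1]
opening: 0.15
gripper_force: 68.7
```

Emit:
carry_out(deltas=[[[0,0,0],[0,0,0],0.8],[[0,0,0],[0,0,0],0.65],[[0,0,0],[0,0,0],0.5],[[0,0,0],[0,0,0],0.5],[[0,0,0],[0,0,0],0.5],[[0,0,-6],[0,0,0],0.5],[[0,0,-16],[0,0,0],0.5],[[0,0,-25],[0,0,0],0.5],[[0,0,-28],[0,0,0],0.5],[[0,0,-20],[0,0,0],0.5]])

```text
time_s: 27.7
tool_pos: [0.4865, 0.0872, 0.2155]
orientation: [-3.141, -0.002, -0.108]
ft_force: [0.2, 0.5, 0.4]
opening: 0.502
gripper_force: 0.0
```

Emit:
carry_out(deltas=[[[5,12,0],[0,0,0],0.5],[[12,29,0],[0,0,0],0.5],[[13,32,0],[0,0,0],0.5],[[13,32,0],[0,0,0],0.5],[[13,32,0],[0,0,0],0.5],[[13,32,0],[0,0,0],0.5],[[11,27,0],[0,0,0],0.5],[[5.2,11.7,0],[0,0,0],0.5],[[0,0,0],[0,0,0],0.5],[[0,0,0],[0,0,0],0.5]])

```text
time_s: 28.7
tool_pos: [0.5482, -0.1273, 0.2129]
orientation: [-3.14, 0.001, -0.107]
ft_force: [-0.0, 0.3, -0.2]
opening: 0.502
gripper_force: 0.0
```

Emit:
carry_out(deltas=[[[0,0,4],[0,0,0],0.5],[[0,0,10],[0,0,0],0.5],[[0,0,16],[0,0,0],0.5],[[0,0,20],[0,0,0],0.5],[[0,0,20],[0,0,0],0.5],[[0,0,18],[0,0,0],0.5],[[0,0,12],[0,0,0],0.5],[[0,0,6],[0,0,0],0.5],[[0,0,2],[0,0,0],0.5],[[0,0,0],[0,0,0],0.5]])

```text
time_s: 29.7
tool_pos: [0.5487, -0.1286, 0.1056]
orientation: [-3.142, -0.001, -0.108]
ft_force: [-0.6, 0.7, -0.4]
opening: 0.503
gripper_force: 0.0
```

```bash
python3 - <<'E'
from h import *
s=grab_frame('scene');o=observe();print(o['tool_pos'],o['orientation'],o['ft_force'],o['opening'])
a=cv2.resize(s[170:320,310:430],(480,600),interpolation=2)
b=cv2.resize(s[185:260,195:235],(320,600),interpolation=2)
cv2.imwrite('pics/v1.png',np.clip(np.hstack([a,b]).astype(float)*1.5,0,255).astype(np.uint8))
E
```

```text
[ 0.5489 -0.1287  0.1059] [ 3.1416 -0.0011 -0.1079] [ 0.2722 -0.3488  0.9114] 0.502978943354196
```

View pics/v1.png

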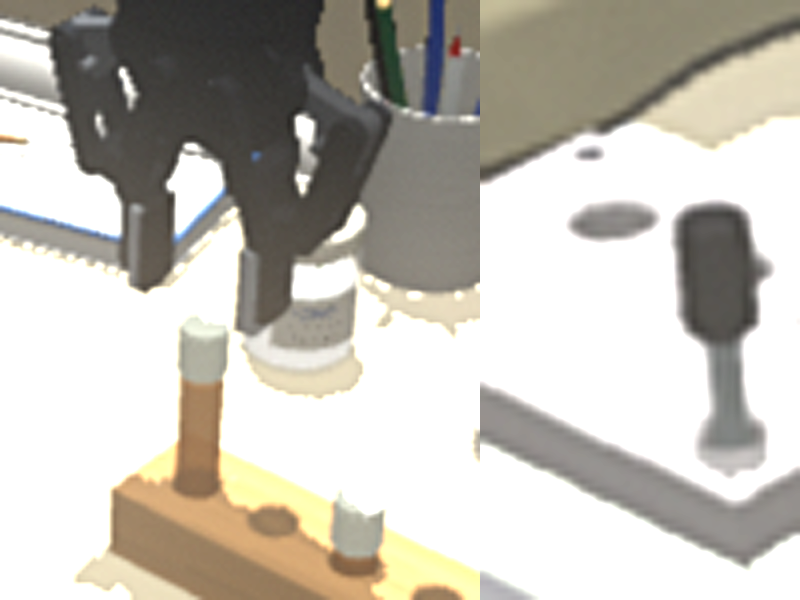

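Emit:
carry_out(deltas=[[[0,0,3],[0,0,0],0.5],[[0,0,6],[0,0,0],0.5],[[0,0,7],[0,0,0],0.5],[[0,0,6],[0,0,0],0.5],[[0,0,3],[0,0,0],0.5],[[0,0,1],[0,0,0],0.6],[[0,0,0],[0,0,0],0.7],[[0,0,0],[0,0,0],0.78],[[0,0,0],[0,0,0],0.9],[[0,0,0],[0,0,0],1]], force=50)

```text
time_s: 30.75
tool_pos: [0.5486, -0.1287, 0.0795]
orientation: [-3.142, -0.001, -0.108]
ft_force: [0.7, 0.2, 1.1]
opening: 0.217
gripper_force: 48.8
```

Emit:
carry_out(deltas=[[[0,0,0],[0,0,0],1],[[0,0,0],[0,0,0],1],[[0,0,0],[0,0,0],1],[[0,0,-1],[0,0,0],1],[[0,0,-3],[0,0,0],1],[[0,0,-6],[0,0,0],1],[[0,0,-8],[0,0,0],1],[[0,0,-8],[0,0,0],1],[[0,0,-10],[0,0,0],1],[[0,0,-12],[0,0,0],1]], force=70)

```text
time_s: 31.75
tool_pos: [0.5483, -0.1287, 0.1282]
orientation: [-3.142, 0.0, -0.108]
ft_force: [0.1, -0.1, 0.4]
opening: 0.202
gripper_force: 68.3
```

Emit:
carry_out(deltas=[[[0,0,-13],[0,0,0],1],[[0,0,-14],[0,0,0],1],[[0,0,-13],[0,0,0],1],[[-0.5,-3,-8],[0,0,0],1],[[-1.5,-10,0],[0,0,0],1],[[-3,-20,0],[0,0,0],1],[[-4.5,-30,0],[0,0,0],1],[[-5,-35,0],[0,0,0],1],[[-5,-35,0],[0,0,0],1],[[-5,-35,0],[0,0,0],1]])

```text
time_s: 32.75
tool_pos: [0.5413, 0.0432, 0.1746]
orientation: [-3.141, 0.001, -0.107]
ft_force: [0.4, -0.6, -0.5]
opening: 0.202
gripper_force: 68.4
```

Emit:
carry_out(deltas=[[[-4.5,-30,0],[0,0,0],1],[[-4,-25,0],[0,0,0],1],[[-3,-18,0],[0,0,0],1],[[-1.5,-11,0],[0,0,0],1],[[-0.8,-6.1,0],[0,0,0],1],[[0,0,0],[0,0,0],1],[[0,0,0],[0,0,0],1],[[0,0,0],[0,0,0],1],[[0,0,0],[0,0,0],1],[[0,0,0],[0,0,0],1]])

```text
time_s: 33.75
tool_pos: [0.5383, 0.1314, 0.1753]
orientation: [3.142, -0.0, -0.109]
ft_force: [0.4, 0.0, 0.4]
opening: 0.205
gripper_force: 68.4
```

```bash
python3 - <<'E'
from h import *
s=grab_frame('scene');o=observe();print(o['tool_pos'],o['orientation'],o['ft_force'],o['opening'])
a=cv2.resize(s[155:255,165:265],(600,600),interpolation=2)
cv2.imwrite('pics/v2.png',np.clip(a.astype(float)*1.3,0,255).astype(np.uint8))
p=o['tool_pos']
f=lambda P:(proj('scene',P)-[165,155])*6+2.5
print('w1,w2,w3',[f([*q,.092]) for q in((.5342,.0961),(.5381,.132),(.542,.1677))])
for h in(0,.076,.098):
  for d in(-.009,.009): # camera right direction
    z=p[2]-.0695+h;print(h,d,f([p[0]+d*.5146,p[1]-d*.8574,z]))
E
```

```text
[0.5383 0.1315 0.1753] [-3.1416 -0.0002 -0.1087] [ 0.4228  0.6595 -0.8405] 0.20074375460336963
w1,w2,w3 [array([452.0068, 416.8296]), array([362.9522, 378.0583]), array([277.7098, 340.8953])]
0 -0.009 [329.2199 336.2474]
0 0.009 [391.7557 336.9239]
0.076 -0.009 [304.2549  94.6295]
0.076 0.009 [369.4984  95.3659]
0.098 -0.009 [296.62    20.7371]
0.098 0.009 [362.6917  21.4923]
```

View pics/v2.png

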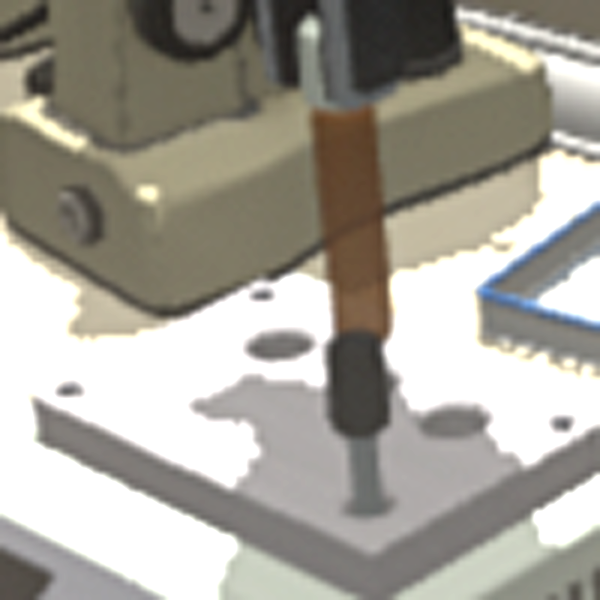

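Emit:
carry_out(deltas=[[[0,0,2],[0,0,0],1],[[0,0,4],[0,0,0],1],[[0,0,4],[0,0,0],1],[[0,0,2],[0,0,0],1],[[0,0,0.6],[0,0,0],1],[[0,0,0.6],[0,0,0],1],[[0,0,0.6],[0,0,0],1],[[0,0,0.6],[0,0,0],1],[[0,0,0.6],[0,0,0],1],[[0,0,0],[0,0,0],1]])

```text
time_s: 34.8
tool_pos: [0.5381, 0.132, 0.1602]
orientation: [-3.141, 0.0, -0.108]
ft_force: [-0.7, 0.4, -0.2]
opening: 0.201
gripper_force: 68.4
```

Emit:
carry_out(deltas=[[[0,0,0.5],[0,0,0],1],[[0,0,0.5],[0,0,0],1],[[0,0,0.5],[0,0,0],1],[[0,0,0.5],[0,0,0],1],[[0,0,0.5],[0,0,0],1],[[0,0,0.5],[0,0,0],1],[[0,0,0],[0,0,0],1],[[0,0,0],[0,0,0],1],[[0,0,0],[0,0,0],1],[[0,0,0],[0,0,0],1]])

```text
time_s: 35.8
tool_pos: [0.5382, 0.132, 0.1573]
orientation: [-3.141, -0.0, -0.108]
ft_force: [-0.2, -0.1, -0.2]
opening: 0.206
gripper_force: 68.4
```

Emit:
carry_out(deltas=[[[0,0,0.5],[0,0,0],1],[[0,0,0.5],[0,0,0],1],[[0,0,0.5],[0,0,0],1],[[0,0,0.5],[0,0,0],1],[[0,0,0.5],[0,0,0],1],[[0,0,0.5],[0,0,0],1],[[0,0,0.5],[0,0,0],1],[[0,0,0.5],[0,0,0],1],[[0,0,0],[0,0,0],1],[[0,0,0],[0,0,0],1]])

```text
time_s: 36.8
tool_pos: [0.5381, 0.132, 0.1532]
orientation: [-3.142, -0.0, -0.108]
ft_force: [-0.6, -0.3, 0.0]
opening: 0.203
gripper_force: 68.4
```

Emit:
carry_out(deltas=[[[0,0,0.5],[0,0,0],1],[[0,0,0.5],[0,0,0],1],[[0,0,0.5],[0,0,0],1],[[0,0,0.5],[0,0,0],1],[[0,0,0.5],[0,0,0],1],[[0,0,0.5],[0,0,0],1],[[0,0,0.5],[0,0,0],1],[[0,0,0.5],[0,0,0],1],[[0,0,0],[0,0,0],1],[[0,0,0],[0,0,0],1]])

```text
time_s: 37.8
tool_pos: [0.5381, 0.132, 0.1492]
orientation: [-3.142, 0.0, -0.108]
ft_force: [0.3, -1.0, -0.2]
opening: 0.202
gripper_force: 68.4
```

Emit:
carry_out(deltas=[[[0,0,0.6],[0,0,0],1],[[0,0,0.6],[0,0,0],1],[[0,0,0.6],[0,0,0],1],[[0,0,0.6],[0,0,0],1],[[0,0,0.6],[0,0,0],1],[[0,0,0.6],[0,0,0],1],[[0,0,0.6],[0,0,0],1],[[0,0,0.6],[0,0,0],1],[[0,0,0.2],[0,0,0],1],[[0,0,0],[0,0,0],1]])

```text
time_s: 38.8
tool_pos: [0.5381, 0.1321, 0.1442]
orientation: [-3.141, 0.0, -0.108]
ft_force: [-0.7, -0.2, 0.7]
opening: 0.207
gripper_force: 68.4
```

Emit:
carry_out(deltas=[[[0,0,0.6],[0,0,0],1],[[0,0,0.6],[0,0,0],1],[[0,0,0.6],[0,0,0],1],[[0,0,0.6],[0,0,0],1],[[0,0,0.6],[0,0,0],1],[[0,0,0.6],[0,0,0],1],[[0,0,0.6],[0,0,0],1],[[0,0,0.6],[0,0,0],1],[[0,0,0.2],[0,0,0],1],[[0,0,0],[0,0,0],1]])

```text
time_s: 39.8
tool_pos: [0.5381, 0.132, 0.1391]
orientation: [-3.142, 0.0, -0.108]
ft_force: [-1.6, 0.9, -0.4]
opening: 0.203
gripper_force: 68.4
```

Emit:
carry_out(deltas=[[[0,0,0.8],[0,0,0],1],[[0,0,0.8],[0,0,0],1],[[0,0,0.8],[0,0,0],1],[[0,0,0.8],[0,0,0],1],[[0,0,0.8],[0,0,0],1],[[0,0,0.8],[0,0,0],1],[[0,0,0.8],[0,0,0],1],[[0,0,0.8],[0,0,0],1],[[0,0,0.6],[0,0,0],1],[[0,0,0],[0,0,0],1]])

```text
time_s: 40.8
tool_pos: [0.538, 0.132, 0.132]
orientation: [-3.142, 0.0, -0.108]
ft_force: [-1.1, 0.9, -0.2]
opening: 0.202
gripper_force: 68.4
```

Emit:
carry_out(deltas=[[[0,0,0.8],[0,0,0],1],[[0,0,0.8],[0,0,0],1],[[0,0,0.8],[0,0,0],1],[[0,0,0.8],[0,0,0],1],[[0,0,0.8],[0,0,0],1],[[0,0,0.8],[0,0,0],1],[[0,0,0.8],[0,0,0],1],[[0,0,0.4],[0,0,0],1],[[0,0,0],[0,0,0],1],[[0,0,0],[0,0,0],1]])

```text
time_s: 41.8
tool_pos: [0.5381, 0.132, 0.1261]
orientation: [-3.142, 0.0, -0.108]
ft_force: [-1.7, 0.5, 0.5]
opening: 0.204
gripper_force: 68.4
```

Emit:
carry_out(deltas=[[[0,0,0.9],[0,0,0],1],[[0,0,0.9],[0,0,0],1],[[0,0,0.9],[0,0,0],1],[[0,0,0.9],[0,0,0],1],[[0,0,0.9],[0,0,0],1],[[0,0,0.9],[0,0,0],1],[[0,0,0.6],[0,0,0],1],[[0,0,0],[0,0,0],1],[[0,0,0],[0,0,0],1],[[0,0,0],[0,0,0],1]])

```text
time_s: 42.8
tool_pos: [0.538, 0.132, 0.1201]
orientation: [-3.142, 0.0, -0.108]
ft_force: [-2.2, 0.4, -1.5]
opening: 0.204
gripper_force: 68.4
```

Emit:
carry_out(deltas=[[[0,0,0.9],[0,0,0],1],[[0,0,0.9],[0,0,0],1],[[0,0,0.9],[0,0,0],1],[[0,0,0.9],[0,0,0],1],[[0,0,0.9],[0,0,0],1],[[0,0,0.9],[0,0,0],1],[[0,0,0.6],[0,0,0],1],[[0,0,0],[0,0,0],1],[[0,0,0],[0,0,0],1],[[0,0,0],[0,0,0],1]])

```text
time_s: 43.8
tool_pos: [0.5381, 0.132, 0.1141]
orientation: [-3.142, 0.0, -0.108]
ft_force: [-1.8, 1.2, -1.4]
opening: 0.199
gripper_force: 68.4
```

Emit:
carry_out(deltas=[[[0,0,0.7],[0,0,0],1],[[0,0,0.7],[0,0,0],1],[[0,0,0.7],[0,0,0],1],[[0,0,0.7],[0,0,0],1],[[0,0,0.7],[0,0,0],1],[[0,0,0.7],[0,0,0],1],[[0,0,0.7],[0,0,0],1],[[0,0,0.3],[0,0,0],1],[[0,0,0],[0,0,0],1],[[0,0,0],[0,0,0],1]])

```text
time_s: 44.8
tool_pos: [0.5381, 0.132, 0.1089]
orientation: [-3.142, 0.0, -0.108]
ft_force: [-1.6, 0.9, 0.1]
opening: 0.202
gripper_force: 68.5
```

Emit:
carry_out(deltas=[[[0,0,0.4],[0,0,0],1],[[0,0,0.4],[0,0,0],1],[[0,0,0.4],[0,0,0],1],[[0,0,0.4],[0,0,0],1],[[0,0,0.4],[0,0,0],1],[[0,0,0],[0,0,0],1],[[0,0,0],[0,0,0],1],[[0,0,0],[0,0,0],1],[[0,0,0],[0,0,0],1],[[0,0,0],[0,0,0],1]])

```text
time_s: 45.8
tool_pos: [0.5385, 0.132, 0.1075]
orientation: [-3.141, -0.001, -0.108]
ft_force: [-3.0, -0.5, 5.3]
opening: 0.203
gripper_force: 69.0
```

Emit:
carry_out(deltas=[[[0,0,0],[0,0,0],0.8],[[0,0,0],[0,0,0],0.65],[[0,0,0],[0,0,0],0.5],[[0,0,0],[0,0,0],0.5],[[0,0,0],[0,0,0],0.5],[[0,0,-5],[0,0,0],0.5],[[0,0,-12],[0,0,0],0.5],[[0,0,-20],[0,0,0],0.5],[[0,0,-25],[0,0,0],0.5],[[0,0,-25],[0,0,0],0.5]])

```text
time_s: 46.8
tool_pos: [0.5382, 0.1321, 0.196]
orientation: [-3.141, -0.001, -0.108]
ft_force: [0.5, -0.3, -0.4]
opening: 0.504
gripper_force: 0.0
```

Emit:
carry_out(deltas=[[[0,0,-20],[0,0,0],0.5],[[0,15,-10],[0,0,0],0.5],[[0,30,0],[0,0,0],0.5],[[0,40,0],[0,0,0],0.5],[[0,40,0],[0,0,0],0.5],[[0,40,0],[0,0,0],0.5],[[0,30,0],[0,0,0],0.5],[[0,10,0],[0,0,0],0.5],[[0,0,0],[0,0,0],0.5],[[0,0,0],[0,0,0],0.5]])

```text
time_s: 47.8
tool_pos: [0.5164, -0.0703, 0.2246]
orientation: [-3.141, -0.001, -0.106]
ft_force: [-0.1, 0.6, -0.3]
opening: 0.503
gripper_force: 0.0
```

```bash
python3 - <<'E'
from h import *
s=grab_frame('scene');t=grab_frame('top');o=observe();print(o['tool_pos'],o['opening'],o['ft_force'])
a=cv2.resize(s[180:255,170:270],(400,300),interpolation=2);b=cv2.resize(t[230:305,165:265],(400,300),interpolation=2)
cv2.imwrite('pics/f.png',np.clip(np.hstack([a,b*1.0]).astype(float)*1.2,0,255).astype(np.uint8))
print('pred cap top',(proj('scene',[.5381,.132,.136])-[170,180])*4+1.5,'+6 mm',(proj('scene',[.5381,.132,.142])-[170,180])*4+1.5,'rodtop',(proj('scene',[.486,.087,.142])-[170,180])*4+1.5)
E
```

```text
[ 0.5164 -0.0697  0.2244] 0.49925479808315204 [-0.0304 -0.6702  0.7519]
pred cap top [212.9607  61.6787] +6 mm [211.7217  49.0375] rodtop [213.8329 126.5631]
```

View pics/f.png

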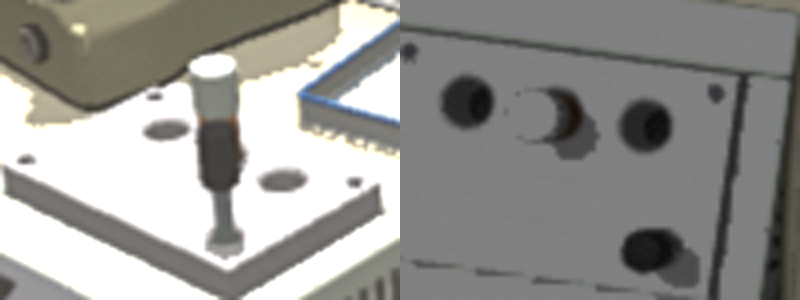

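The cap top is at (215,65) in the crop, where the home height puts it. The rod is back in its bore, so I'm handing the job in.

```bash
python3 -c "
from workcell import *
print(hand_in())"
```

```text
the job is handed in; nothing more can be done
None
```

The job is handed in (no verdict was returned): well 2 is the clear one (rod touched its floor about 54 mm down; well 1 holds a plug at about 39 mm, well 3 was not probed), the rod is back in its bore, and the tall vial was pushed to about 54 mm in well 2 and released.

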